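Snap the lid onto the kit box, corner by corner

TASK

Of the two grey kit boxes, one is shut; on the other the lid still lies loose on top of its four catches. Close it with the fingertips: press the lid's rim straight down at one corner after the other, each by itself and in any order, until it clicks under its catch, so that at the end all four corners are fully home. Press only: do not grip or lift the lid, and leave the things standing about where they are.

Things in the scene. Friction and masses are not known exactly. Their poses are not given: they have to be found in the camera images.
- kit_box: box to be closed, grey plastic, fixed, 200 mm long (its x) x 140 mm wide (its y); wall tops at 60.5 mm. Origin: centre of its underside, z up. On each long side, 84 mm either way of the middle, stands a 22 mm wide springy catch, 73 mm high, whose sloping nose reaches 2.6 mm in over the lid's edge. It looks like the shut box, but its lid lies 8 mm higher, on top of the noses
- lid: loose lid, 200 x 140 mm, 160 g, light grey rim 4 mm thick round a clear window (108 x 75 mm, 2 mm lower than the rim). Origin: centre of its underside, z up; 70 mm above the bench while loose, 62 mm when home. An inner lip keeps it centred. The lid is bendy: it has two flex grooves across its length and twists, so that each corner goes down by itself while the others stay up
- corner_1 (a point): centre of the 20 mm square thumb pad on the lid's near-left corner (looking along the box's x), on the lid's top face, 84 mm along and 49 mm across from the middle of the lid, 19 mm in from the catch; 74 mm above the bench while loose, 66 mm when home (snapped in below 67.5 mm). Pressed straight down here, the corner gives way at 8 to 13 N, snaps under its nose and stays; it then rests on a boss inside the box
- corner_2 (a point): centre of the 20 mm square thumb pad on the lid's near-right corner (looking along the box's x), on the lid's top face, 84 mm along and 49 mm across from the middle of the lid, 19 mm in from the catch; 74 mm above the bench while loose, 66 mm when home (snapped in below 67.5 mm). Pressed straight down here, the corner gives way at 8 to 13 N, snaps under its nose and stays; it then rests on a boss inside the box
- corner_3 (a point): centre of the 20 mm square thumb pad on the lid's far-right corner (looking along the box's x), on the lid's top face, 84 mm along and 49 mm across from the middle of the lid, 19 mm in from the catch; 74 mm above the bench while loose, 66 mm when home (snapped in below 67.5 mm). Pressed straight down here, the corner gives way at 8 to 13 N, snaps under its nose and stays; it then rests on a boss inside the box
- corner_4 (a point): centre of the 20 mm square thumb pad on the lid's far-left corner (looking along the box's x), on the lid's top face, 84 mm along and 49 mm across from the middle of the lid, 19 mm in from the catch; 74 mm above the bench while loose, 66 mm when home (snapped in below 67.5 mm). Pressed straight down here, the corner gives way at 8 to 13 N, snaps under its nose and stays; it then rests on a boss inside the box
- shut_box: a second, equal box whose lid is already home (top of the rim at 66 mm), fixed; origin at the centre of its underside, x along its length. The two boxes may change places
- clear_tape: roll of clear tape lying flat, 105 mm across, 48 mm high, bystander; origin at the centre of its underside
- marker: marker pen lying down, 135 x 17 x 16 mm, its length along its y, bystander; origin at the centre of its underside
- pad: black note pad lying flat, 148 x 110 x 16 mm, bystander; origin at the centre of its underside
- carton: small brown carton, 77 x 102 x 63 mm, bystander; origin at the centre of its underside
- driver: screwdriver lying down, 201 x 27 x 27 mm, its length along its x, bystander; origin at the centre of its underside
Mind the look-alikes: they are no part of the job. There is more than one size of the lid; the job needs the larger.

How it is judged:
On the way, in this order (a step that is already met when the one before it is completed fails the run):
1. the first corner of the lid is snapped down under its catch (1 of 4), and no further corner yet (z of any of corner_1, corner_2, corner_3, corner_4 in the frame of kit_box below 0.0675 m), for 0.2 s.
2. the second corner of the lid is snapped down under its catch (2 of 4), and no further corner yet ((z of each of corner_1, corner_2 in the frame of kit_box below 0.0675 m or z of each of corner_1, corner_3 in the frame of kit_box below 0.0675 m or z of each of corner_1, corner_4 in the frame of kit_box below 0.0675 m or z of each of corner_2, corner_3 in the frame of kit_box below 0.0675 m or z of each of corner_2, corner_4 in the frame of kit_box below 0.0675 m or z of each of corner_3, corner_4 in the frame of kit_box below 0.0675 m)), for 0.2 s.
3. the third corner of the lid is snapped down under its catch (3 of 4), and no further corner yet ((z of each of corner_1, corner_2, corner_3 in the frame of kit_box below 0.0675 m or z of each of corner_1, corner_2, corner_4 in the frame of kit_box below 0.0675 m or z of each of corner_1, corner_3, corner_4 in the frame of kit_box below 0.0675 m or z of each of corner_2, corner_3, corner_4 in the frame of kit_box below 0.0675 m)), for 0.2 s.
4. the fourth corner is snapped down, so all four are home (z of each of corner_1, corner_2, corner_3, corner_4 in the frame of kit_box below 0.0675 m), for 0.2 s.
At the end, for the whole second after the job is handed in: All four corners of the lid are home under their catches (the top of the lid at each thumb pad less than 67.5 mm above the underside of the box), the lid lies at rest and centred on its box within 6 mm, and the robot touches nothing (all of step 4 and linear speed of lid below 0.01 m/s and horizontal distance between lid and kit_box below 0.006 m).
It fails at once if the lid is lifted (its middle more than 10 mm, or a corner more than 12 mm, above where it lay) (z of lid in the frame of kit_box above 0.08 m or z of any of corner_1, corner_2, corner_3, corner_4 in the frame of kit_box above 0.086 m).
It fails at once if the tape roll, marker, note pad, small carton or screwdriver is pushed more than 30 mm away (distance of any of clear_tape, marker, pad, carton, driver from where it was at the start of the episode above 0.03 m).
It also fails if it takes over 51 s, if anything falls off the work surface, if the arm or the gripper's body presses on something with over 40 N, if the wrist force passes 120 N, or if a joint passes its speed limit or range.

ROBOT

A 7-joint arm with a two-finger parallel gripper is mounted at the origin on the work surface; the furniture and walls round the work are solid. World frame = base frame: x ahead of the robot, y to its left, z up, the work surface at z = 0. Lengths are in m, angles in rad, forces in N, time in s.
With the tool pointing down it reaches from about 0.4 to 0.85 m from the base axis. Payload 4.5 kg.
Tool frame: the origin (TCP) lies between the finger pads; the fingertips stand 25 mm ahead of it and the grasp point (between the pads) lies 6 mm ahead of it; y points along the fingers, x is the direction in which the jaws open and shut, and the axes are right-handed (so a half turn about y gives the same grasp; the last joint's range is limited). The gripper opens to 85 mm and grips with 20 to 120 N. Pads are 22 mm wide; open, the fingers measure 114 mm over their backs; the gripper's body (76 mm by 85 mm) begins 54 mm behind the grasp point. The pads swing forward as they close: fully open they stand 13 mm farther back than shut.
Start: joints at [-1.118, 0.689, -0.195, 1.565, 0.157, 0.902, -0.215], TCP at [0.254, 0.571, 0.256] pointing down, gripper open.
Joint ranges: [-3.01, 3.01], [-0.46, 2.08], [-1.47, 1.51], [0.13, 2.56], [-1, 4.14], [0.04, 2.09], [-2.66, 2.66]. Speed limits (rad/s): [2.57, 2.57, 3.14, 3.14, 3.14, 3.14, 3.14].

INTERFACE

Orientations are given as a unit quaternion [x, y, z, w].
In Python, from bench import ctrl, telemetry, camera, camera_params, job gives the robot as it stands. The module is installed in compiled form; this text tells all that it offers. Calls block until the motion is done:
- ctrl.movep(position, orientation): joint-space move of the TCP to a pose.
- ctrl.line_to(position, v=0.15, rot=None): straight line of the TCP; rot=None keeps the orientation; v is the mean speed in m/s.
- ctrl.set_joints(angles): joint-space move.
- ctrl.let_go() and ctrl.close(f_grip=None): open the fingers fully, or close them until they stop; f_grip is the grip in N (None keeps the last).
- ctrl.hold(seconds).
- ctrl.ik(position, orientation): joint angles nearest the present ones, or None.
- telemetry.state(): the state.
- camera(name): name is "side" or "top"; returns the picture (384x512x3 uint8, red, green, blue); there is no depth.
- camera_params(name): a dict with "fx", "fy", "cx", "cy" (pixels), "k1" (the pictures are not rectified: a ray, as slopes to the right and down, at radius r is drawn at 1 + k1 r^2 times it, then the intrinsics apply), "world_to_cam" (4x4, takes a point from world to camera coordinates). Camera axes: x right, y up, looking along -z (the intrinsics and any distortion apply to the point x, -y, -z); pixel columns grow to the right and rows downward; lengths in m; the calibration is good to about 2 mm. A picture is of the moment at which its call begins. camera_params takes no time and is no camera call.
A pose or a line that the arm cannot do raises ctrl.IKError and nothing moves.
- job.job_done(): hands the job in, once; it reports no verdict.
The state is a dict: "clock": time; "joints": joint angles; "joint_vel": joint speeds; "joint_efforts": joint torques, N m; "tool_pos": TCP position; "tcp_rot": TCP orientation; "force": force on the tool from outside, world axes, zero at the start; "torque": the same for the moment, N m; "width": finger opening in m.
Only numpy, scipy, OpenCV 4.12 (cv2) and the standard library are available. Lean on these libraries where they do the work, as an engineer would, in place of code of your own. Each camera call takes 0.05 s, during which the arm holds its last target.

## Working session

There is one attempt and no reset: what is moved stays moved. The work goes in short steps, each a Python script; the robot and the scene stay as the last script left them, time stands still between calls to the robot, and variables do not carry over. Pictures are saved under pics/ and viewed, and the job is handed in when it is done.

```bash
mkdir -p pics; python3 - <<'E'
from bench import ctrl, telemetry, camera, camera_params, job
import cv2
for n in("top","side"):
    im=camera(n); cv2.imwrite(f"pics/{n}0.png",cv2.resize(im[:,:,::-1],(800,600),interpolation=cv2.INTER_CUBIC)); cv2.imwrite(f"pics/raw_{n}0.png",im[:,:,::-1])
    print(n,camera_params(n))
print(telemetry.state())
E
```

```text
top {'fx': 353.2758959542573, 'fy': 353.2758959542573, 'cx': 255.65323121909628, 'cy': 188.76875985480308, 'k1': 0.00798441144528622, 'world_to_cam': array([[-0.01646795, -0.99976245, -0.01427782,  0.02828039],
       [ 0.99791691, -0.01732502,  0.0621425 , -0.48052398],
       [-0.06237511, -0.01322472,  0.99796516, -1.22549903],
       [ 0.        ,  0.        ,  0.        ,  1.        ]])}
side {'fx': 412.49874309423734, 'fy': 412.49874309423734, 'cx': 257.61985454365526, 'cy': 191.96610751672426, 'k1': 0.03983353956690643, 'world_to_cam': array([[ 0.92728992, -0.37432318, -0.00394367, -0.4649991 ],
       [ 0.14828942,  0.35763528,  0.92201261, -0.14133665],
       [-0.3437203 , -0.85555781,  0.38713976, -1.41898036],
       [ 0.        ,  0.        ,  0.        ,  1.        ]])}
{'clock': 0.1, 'joints': array([-1.11819396,  0.68992406, -0.19450543,  1.56622001,  0.1572983 ,
        0.90251524, -0.21511238]), 'joint_vel': array([ 1.52983486e-03, -2.68930112e-03, -3.68387525e-04, -3.24554247e-03,
        3.86300192e-05,  1.62472934e-03,  6.90359307e-04]), 'joint_efforts': array([-2.89517877e-03, -5.40606880e+01, -1.27150789e+00, -1.58986062e+01,
        9.33488889e-03,  4.43286510e-03, -1.86692569e-05]), 'tool_pos': array([0.25399358, 0.57047451, 0.25555423]), 'tcp_rot': array([ 0.59336551,  0.38468427, -0.38562596, -0.59264493]), 'force': array([0.11421029, 0.57835535, 0.80121102]), 'torque': array([-0.00334218, -0.01273257, -0.01732644]), 'width': 0.08580421628625488}
```

View pics/top0.png

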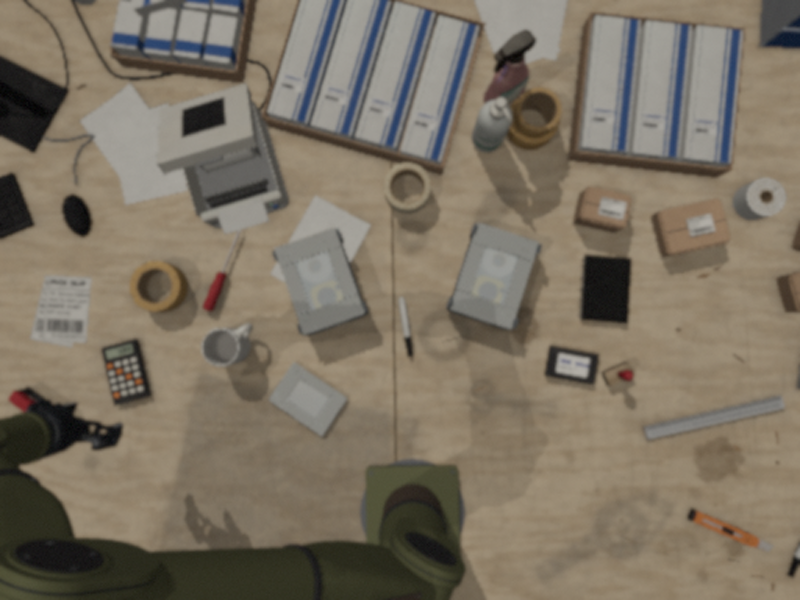

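View pics/side0.png

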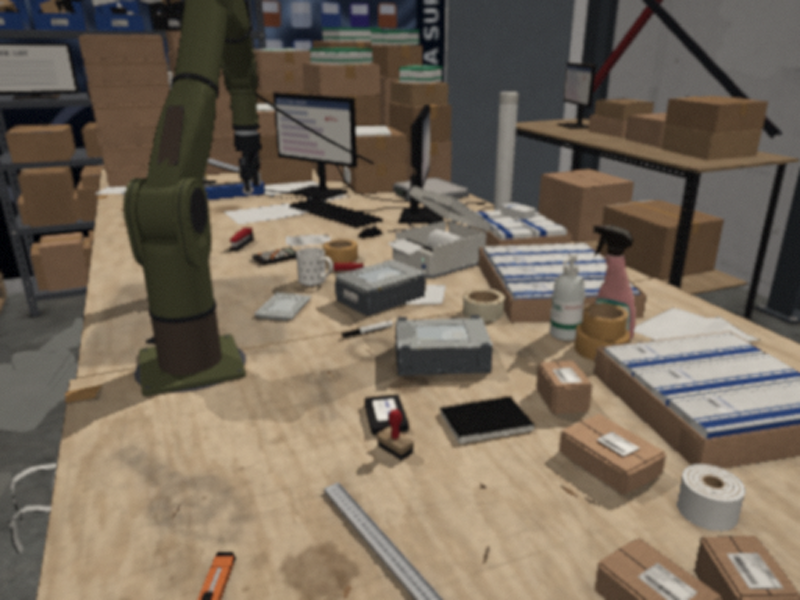

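```bash
python3 -c "
from scipy.spatial.transform import Rotation as R
print(R.from_quat([ 0.59336551,  0.38468427, -0.38562596, -0.59264493]).as_matrix())"
```

```text
[[ 4.06621269e-01 -5.61784020e-04 -9.13596644e-01]
 [ 9.13595287e-01 -1.58000883e-03  4.06621636e-01]
 [-1.67192430e-03 -9.99998594e-01 -1.29221961e-04]]
```

```bash
python3 - <<'E'
import cv2,numpy as np
t=cv2.imread("pics/raw_top0.png");s=cv2.imread("pics/raw_side0.png")
a=cv2.resize(t[135:225,165:355],(800,379),interpolation=cv2.INTER_CUBIC)
b=cv2.resize(s[160:245,205:320],(800,591),interpolation=cv2.INTER_CUBIC)
f=lambda i:np.clip(i.astype(float)*1.4,0,255).astype('uint8')
cv2.imwrite("pics/za.png",f(a));cv2.imwrite("pics/zb.png",f(b))
E
```

```text
(no output)
```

View pics/za.png

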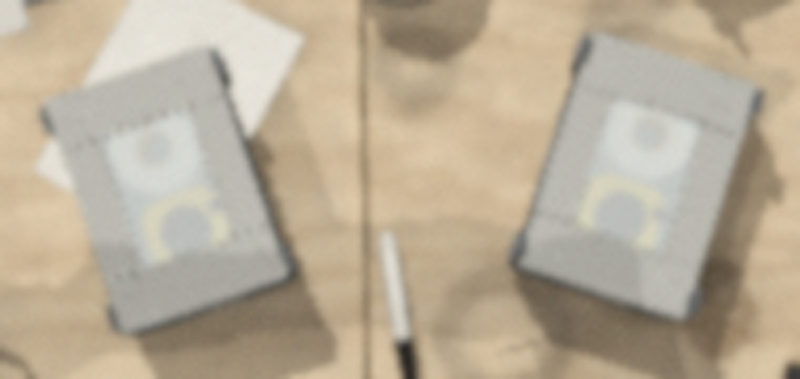

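View pics/zb.png

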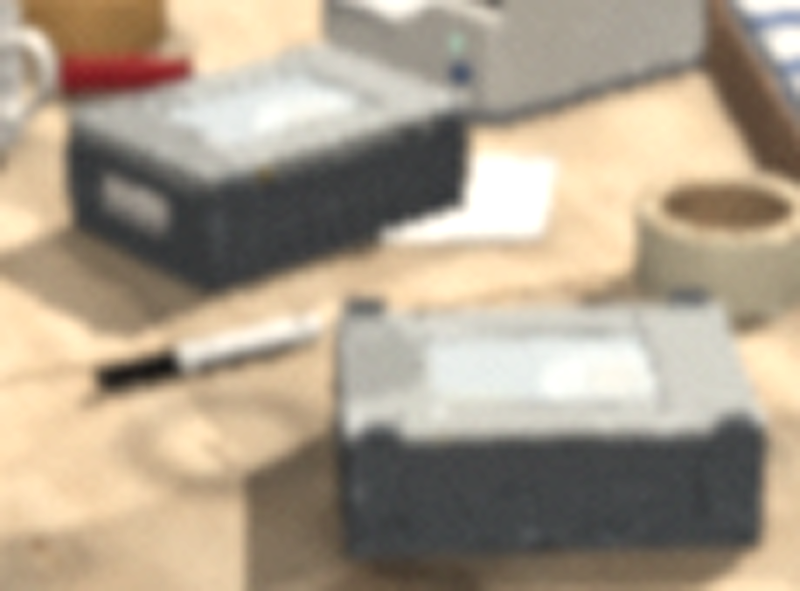

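```bash
cat > h.py <<'E'
import numpy as np,cv2
from bench import camera_params
def ray(n,uv):
    p=camera_params(n);W=p["world_to_cam"];d=(np.atleast_2d(uv)-[p["cx"],p["cy"]])/[p["fx"],p["fy"]]
    s=d.copy()
    for _ in range(10): s=d/(1+p["k1"]*(s**2).sum(1,keepdims=True))
    R=W[:3,:3];c=-R.T@W[:3,3]
    return c,(np.c_[s[:,0],-s[:,1],-np.ones(len(s))])@R
def onplane(n,uv,z):
    c,v=ray(n,uv); return c+v*((z-c[2])/v[:,2])[:,None]
def proj(n,P):
    p=camera_params(n);W=p["world_to_cam"];q=np.atleast_2d(P)@W[:3,:3].T+W[:3,3]
    s=np.c_[q[:,0],-q[:,1]]/-q[:,2:];s=s*(1+p["k1"]*(s**2).sum(1,keepdims=True))
    return s*[p["fx"],p["fy"]]+[p["cx"],p["cy"]]
E
python3 - <<'E'
from h import *
t=cv2.imread("pics/raw_top0.png");s=cv2.imread("pics/raw_side0.png")
hsv=cv2.cvtColor(t,cv2.COLOR_BGR2HSV)
for (u,v) in [(190,152),(205,165),(225,205),(200,206),(300,160),(310,150),(325,203),(215,140),(170,180),(230,192)]: print((u,v),hsv[v,u],end=' ')
print()
m=((hsv[...,1]<45)&(hsv[...,2]>90)).astype('uint8')*255
cv2.imwrite("pics/mask.png",cv2.resize(m[120:290,150:370],(800,618))[:600])
E
```

```text
(190, 152) [ 23  14 161] (205, 165) [ 40   5 154] (225, 205) [18 50 76] (200, 206) [ 26  15 121] (300, 160) [ 26  17 121] (310, 150) [ 25  11 134] (325, 203) [ 26  13 133] (215, 140) [ 23  14 161] (170, 180) [ 18  66 151] (230, 192) [ 30  14 109]
```

View pics/mask.png

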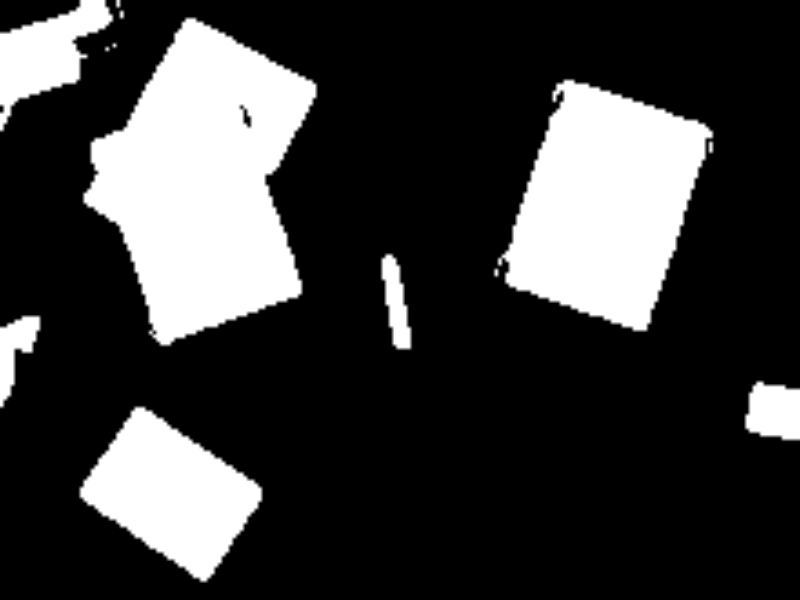

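```bash
python3 - <<'E'
from h import *
t=cv2.imread("pics/raw_top0.png");s=cv2.imread("pics/raw_side0.png")
big=cv2.resize(t,None,fx=4,fy=4,interpolation=cv2.INTER_CUBIC)
hsv=cv2.cvtColor(big,cv2.COLOR_BGR2HSV)
m=((hsv[...,1]<45)&(hsv[...,2]>90)&(hsv[...,2]<146)).astype('uint8')*255
m=cv2.morphologyEx(m,cv2.MORPH_OPEN,np.ones((9,9)))
def box(seed,z):
    cs,_=cv2.findContours(m,cv2.RETR_EXTERNAL,cv2.CHAIN_APPROX_NONE)
    c=max([c for c in cs if cv2.pointPolygonTest(c,seed,False)>=0 or abs(c.mean((0,1))-seed).max()<60],key=cv2.contourArea)
    uv=(c[:,0,:].astype(float)+.5)/4-.5
    P=onplane("top",uv,z)[:,:2]
    r=cv2.minAreaRect((P*1000).astype('float32')); return c,r
for nm,seed in(("L",(205*4,180*4)),("R",(317*4,178*4))):
    for z in(.074,.066):
        c,r=box(seed,z); print(nm,z,r)
        bp=np.c_[cv2.boxPoints(r)/1000,[z]*4]
        uv=proj("top",bp);uvs=proj("side",bp)
        if z==.074: cv2.polylines(big,[np.int32(uv*4+1.5)],1,(0,0,255),1)
        col=(0,0,255) if z==.074 else (0,255,0)
        if 'S' not in globals(): S=cv2.resize(s,None,fx=6,fy=6,interpolation=cv2.INTER_CUBIC)
        cv2.polylines(S,[np.int32(uvs*6+2.5)],1,col,1)
        print(uvs.round(1).tolist())
cv2.imwrite("pics/t1.png",big[540:900,660:1440]); cv2.imwrite("pics/s1.png",S[980:1450,1230:1930])
E
```

```text
L 0.074 ((513.3243408203125, 190.741455078125), (202.5026092529297, 154.62557983398438), 19.175575256347656)
[[212.6, 175.8], [235.6, 186.1], [273.4, 174.2], [249.7, 165.2]]
L 0.066 ((514.0690307617188, 192.01007080078125), (203.87631225585938, 155.67454528808594), 19.175582885742188)
[[212.6, 177.5], [235.7, 188.0], [273.6, 175.8], [249.8, 166.7]]
R 0.074 ((517.3792114257812, -182.57955932617188), (146.30010986328125, 201.234619140625), 70.17561340332031)
[[253.0, 220.2], [314.6, 219.0], [307.9, 200.8], [251.9, 201.8]]
R 0.066 ((518.1514282226562, -183.84356689453125), (147.29258728027344, 202.59976196289062), 70.17562103271484)
[[253.2, 222.6], [315.1, 221.3], [308.3, 202.8], [252.0, 203.9]]
```

View pics/t1.png

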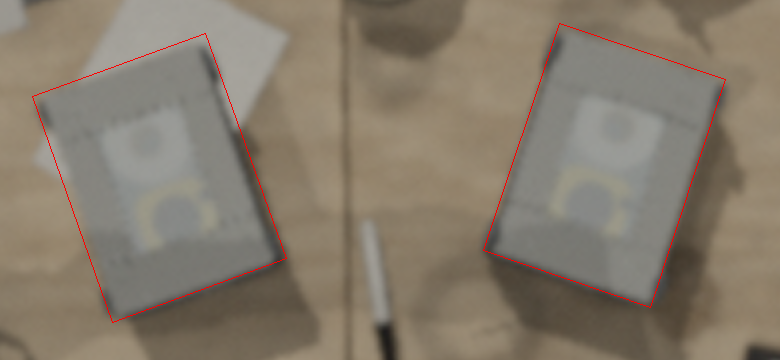

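View pics/s1.png

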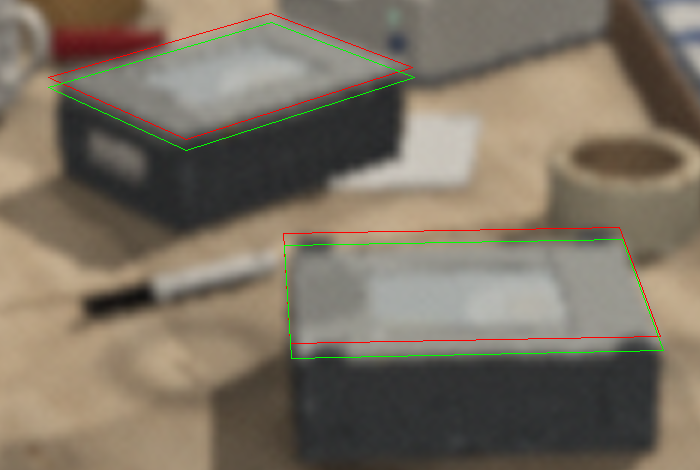

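```bash
python3 - <<'E'
from h import *
t=cv2.imread("pics/raw_top0.png")
big=cv2.resize(t,None,fx=4,fy=4,interpolation=cv2.INTER_CUBIC)
hsv=cv2.cvtColor(big,cv2.COLOR_BGR2HSV)
for nm,seed,z,cen,a in(("L",(205,180),.074,(513.3,190.7),19.18),("R",(317,178),.066,(518.1,-183.8),-19.82)):
  for lo in(85,95):
    m=((hsv[...,1]<45)&(hsv[...,2]>lo)&(hsv[...,2]<146)).astype('uint8')*255
    m=cv2.morphologyEx(m,cv2.MORPH_OPEN,np.ones((5,5)))
    cs,_=cv2.findContours(m,cv2.RETR_EXTERNAL,cv2.CHAIN_APPROX_NONE)
    c=max([c for c in cs if abs(c.mean((0,1))/4-seed).max()<20],key=cv2.contourArea)
    P=onplane("top",(c[:,0]+.5)/4-.5,z)[:,:2]*1000
    th=np.radians(a);ex=np.array([np.cos(th),np.sin(th)]);ey=np.array([-ex[1],ex[0]])
    q=np.c_[(P-cen)@ex,(P-cen)@ey]
    for n,sel in(("+y",(abs(q[:,0])<65)&(q[:,1]>40)),("-y",(abs(q[:,0])<65)&(q[:,1]<-40)),("+x",(abs(q[:,1])<45)&(q[:,0]>80)),("-x",(abs(q[:,1])<45)&(q[:,0]<-80))):
        f=cv2.fitLine(q[sel].astype('float32'),cv2.DIST_HUBER,0,.01,.01).ravel()
        i=0 if 'y' in n else 1
        sl=f[1-i]/f[i]; off=f[3-i]-sl*f[2+i]
        r=q[sel][:,1-i]-sl*q[sel][:,i]-off
        print(nm,lo,n,"off %.1f slope %.2f deg, rms %.1f n%d"%(off,np.degrees(np.arctan(sl)),r.std(),sel.sum()))
E
```

```text
L 85 +y off 71.4 slope -1.60 deg, rms 0.7 n146
L 85 -y off -71.2 slope -3.51 deg, rms 2.4 n159
L 85 +x off 97.1 slope 0.71 deg, rms 0.9 n101
L 85 -x off -100.7 slope 0.74 deg, rms 0.6 n102
L 95 +y off 71.4 slope -1.60 deg, rms 0.7 n146
L 95 -y off -70.0 slope -4.24 deg, rms 2.9 n179
L 95 +x off 97.1 slope 0.71 deg, rms 0.9 n101
L 95 -x off -99.1 slope 0.67 deg, rms 0.4 n101
R 85 +y off 72.1 slope 0.06 deg, rms 0.8 n146
R 85 -y off -72.6 slope 0.64 deg, rms 0.4 n146
R 85 +x off 100.5 slope 0.34 deg, rms 0.3 n101
R 85 -x off -100.8 slope 0.29 deg, rms 0.6 n102
R 95 +y off 72.0 slope -0.05 deg, rms 0.8 n146
R 95 -y off -72.3 slope 0.07 deg, rms 0.6 n146
R 95 +x off 100.5 slope 0.34 deg, rms 0.3 n101
R 95 -x off -99.4 slope 0.16 deg, rms 0.4 n102
```

```bash
cat >> h.py <<'E'
th=np.radians(18.2);EX=np.array([np.cos(th),np.sin(th)]);EY=np.array([-EX[1],EX[0]]);C=np.array([.5120,.1905])
def pt(x,y,z): return np.r_[C+x*EX+y*EY,z]
CORN={1:(-.084,.049),2:(-.084,-.049),3:(.084,-.049),4:(.084,.049)}
E
python3 - <<'E'
from h import *
s=cv2.imread("pics/raw_side0.png");t=cv2.imread("pics/raw_top0.png")
S=cv2.resize(s,None,fx=10,fy=10,interpolation=cv2.INTER_CUBIC);T=cv2.resize(t,None,fx=8,fy=8,interpolation=cv2.INTER_CUBIC)
for z,c in((.074,(0,0,255)),(.066,(0,255,0))):
    P=np.array([pt(x*.1,y*.07,z) for x,y in((-1,-1),(-1,1),(1,1),(1,-1))])
    cv2.polylines(S,[np.int32(proj("side",P)*10+4.5)],1,c,1)
    if z==.074:cv2.polylines(T,[np.int32(proj("top",P)*8+3.5)],1,c,1)
for k,v in CORN.items():
    cv2.circle(T,np.int32(proj("top",pt(*v,.074))[0]*8+3.5).tolist(),6,(255,0,0),-1)
    cv2.circle(S,np.int32(proj("side",pt(*v,.074))[0]*10+4.5).tolist(),6,(255,0,0),-1)
o=lambda i:np.clip(i*1.4,0,255)
cv2.imwrite("pics/s2.png",o(S[1550:2130,2050:2840])); cv2.imwrite("pics/t2.png",o(T[1130:1730,1350:1950]))
E
```

```text
[ WARN:0@0.473] global loadsave.cpp:1063 imwrite_ Unsupported depth image for selected encoder is fallbacked to CV_8U.
```

View pics/s2.png

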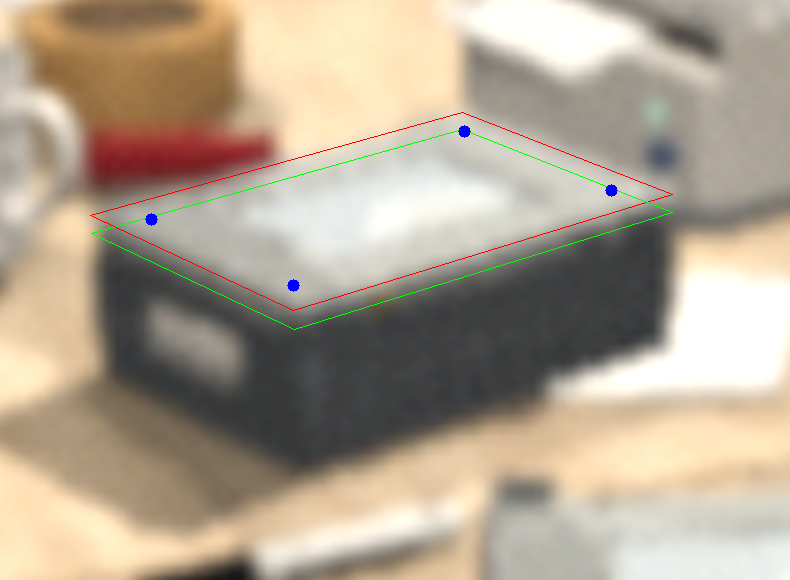

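View pics/t2.png

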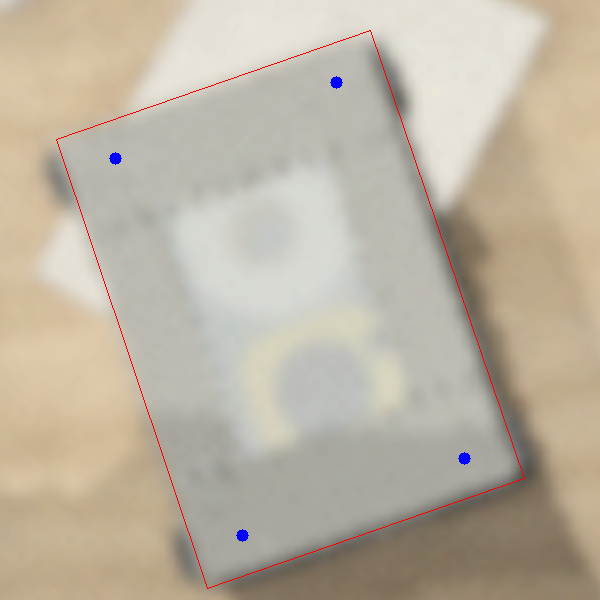

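```bash
cat >> h.py <<'E'
from scipy.spatial.transform import Rotation as Rn
def quat(sgn):
    x=sgn*np.r_[EX,0];y=np.array([0,0,-1.]);return Rn.from_matrix(np.c_[x,y,np.cross(x,y)]).as_quat()
E
python3 - <<'E'
from h import *
from bench import ctrl,telemetry
for s in(1,-1):
    for k,v in CORN.items():
        for z in(.2,.09): 
            j=ctrl.ik(pt(*v,z),quat(s)); print(s,k,z,None if j is None else np.round(j,2))
ctrl.close(20); st=telemetry.state();print(st["clock"],st["width"],st["force"])
E
```

```text
1 1 0.2 [-0.54  0.58 -0.05  2.09  0.06  0.47 -0.31]
1 1 0.09 [-0.55  0.8  -0.03  2.16  0.12  0.18 -0.37]
1 2 0.2 [-0.32  0.58 -0.05  2.1   0.07  0.46 -0.11]
1 2 0.09 [-0.33  0.8  -0.04  2.18  0.16  0.17 -0.2 ]
1 3 0.2 [-0.31  0.76 -0.07  1.61  0.07  0.78 -0.09]
1 3 0.09 [-0.3   0.91 -0.09  1.67  0.13  0.57 -0.14]
1 4 0.2 [-0.48  0.76 -0.03  1.6   0.03  0.78 -0.21]
1 4 0.09 [-0.47  0.92 -0.06  1.66  0.09  0.57 -0.26]
-1 1 0.2 [-0.05  0.7  -0.84  2.07  0.8   0.73  2.05]
-1 1 0.09 [-0.21  0.86 -0.59  2.15  1.12  0.49  1.77]
-1 2 0.2 [ 0.17  0.7  -0.86  2.08  0.81  0.73  2.24]
-1 2 0.09 [ 0.01  0.86 -0.6   2.16  1.14  0.49  1.95]
-1 3 0.2 [ 0.1   0.89 -0.87  1.58  0.76  1.04  2.46]
-1 3 0.09 [ 0.06  1.03 -0.8   1.65  0.92  0.88  2.34]
-1 4 0.2 [-0.07  0.89 -0.86  1.57  0.76  1.04  2.32]
-1 4 0.09 [-0.1   1.03 -0.79  1.64  0.91  0.88  2.2 ]
0.8667 2.148265519387579e-05 [-0.16429008  0.20177833 -1.02751226]
```

```bash
cat > press.py <<'E'
from h import *
from bench import ctrl,telemetry
def st(): 
    s=telemetry.state(); return s["clock"],s["tool_pos"],s["force"]
def press(k,zmin=.089,fmax=32,zhov=.112):
    v=CORN[k]; ctrl.line_to(pt(*v,zhov),v=.12,rot=quat(1)); ctrl.hold(.15)
    c,p,f=st();f0=f[2];print("corner",k,"t%.2f"%c,"xyerr",((p-pt(*v,zhov))*1e3).round(1),"f0",f0.round(1))
    ctrl.line_to(pt(*v,.101),v=.06); z=.101;peak=0;c,p,f=st();print("%.1f"%(p[2]*1e3),(f[2]-f0).round(1))
    n=0
    while True:
        z-=.001; ctrl.line_to(pt(*v,z),v=.02); c,p,f=st();F=f[2]-f0;peak=max(peak,F)
        print("t%.2f cmd%.1f tip%.1f F%.1f"%(c,z*1e3,p[2]*1e3-25,F),end=' | ')
        if F>fmax: print("FMAX");break
        if p[2]-.025<.0672 and peak>6 and F>15: print("home");break
        if z<=zmin-.003: print("zmin");break
    ctrl.line_to(pt(*v,zhov),v=.1); print("peak",peak,"t",st()[0])
E
python3 - <<'E'
from press import *
ctrl.movep(pt(*CORN[1],.2),quat(1)); c,p,f=st();print(c,p,f)
press(1)
from bench import camera
cv2.imwrite("pics/raw_s3.png",camera("side")[:,:,::-1])
E
```

```text
2.35 [0.41702338 0.2126894  0.20013759] [-0.63875629  0.72690741 -0.52268254]
corner 1 t3.38 xyerr [0.4 0.3 0.7] f0 -0.6
100.6 0.9
t3.97 cmd100.0 tip75.0 F0.8 | t4.22 cmd99.0 tip74.0 F1.2 | t4.47 cmd98.0 tip73.0 F2.1 | t4.72 cmd97.0 tip72.1 F4.2 | t4.97 cmd96.0 tip71.1 F5.2 | t5.22 cmd95.0 tip69.7 F0.4 | t5.47 cmd94.0 tip68.8 F1.0 | t5.72 cmd93.0 tip67.9 F-0.0 | t5.97 cmd92.0 tip66.9 F0.5 | t6.22 cmd91.0 tip66.4 F5.5 | t6.47 cmd90.0 tip66.2 F15.8 | home
peak 15.845772937405183 t 6.8333
```

```bash
python3 - <<'E'
from press import *
from bench import camera
press(2)
cv2.imwrite("pics/raw_s4.png",camera("side")[:,:,::-1])
a=[cv2.resize(cv2.imread(f"pics/raw_{n}.png")[150:220,200:290],(720,560),interpolation=cv2.INTER_CUBIC) for n in("s3","s4")]
cv2.imwrite("pics/s34.png",cv2.resize(cv2.hconcat(a),(800,311)))
E
```

```text
corner 2 t8.00 xyerr [-0.3  1.  -0. ] f0 -0.7
100.4 0.5
t8.58 cmd100.0 tip75.0 F0.7 | t8.83 cmd99.0 tip74.0 F0.4 | t9.08 cmd98.0 tip73.0 F0.4 | t9.33 cmd97.0 tip71.9 F1.2 | t9.58 cmd96.0 tip71.0 F0.9 | t9.83 cmd95.0 tip70.1 F1.8 | t10.08 cmd94.0 tip68.8 F0.9 | t10.33 cmd93.0 tip67.8 F0.8 | t10.58 cmd92.0 tip67.0 F1.4 | t10.83 cmd91.0 tip66.2 F3.9 | t11.08 cmd90.0 tip66.0 F13.7 | t11.33 cmd89.0 tip65.8 F26.1 | home
peak 26.11490094606079 t 11.7167
```

View pics/s34.png

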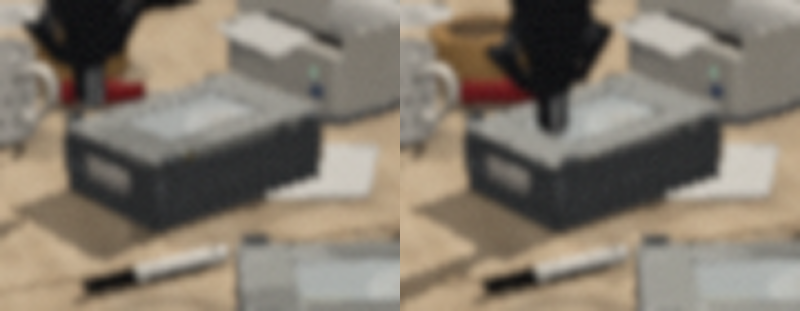

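```bash
python3 - <<'E'
from h import *
from bench import ctrl,telemetry,camera
ctrl.line_to(pt(0,.0,.2),v=.2)
cv2.imwrite("pics/raw_s5.png",camera("side")[:,:,::-1])
for n in("side0","s3","s5"):
    i=cv2.imread(f"pics/raw_{n}.png")[158:208,208:282]
    cv2.imwrite(f"pics/z_{n}.png",np.clip(cv2.resize(i,(800,540),interpolation=cv2.INTER_CUBIC)*1.4,0,255).astype('uint8'))
print(telemetry.state()["clock"])
E
```

```text
12.625
```

View pics/z_side0.png

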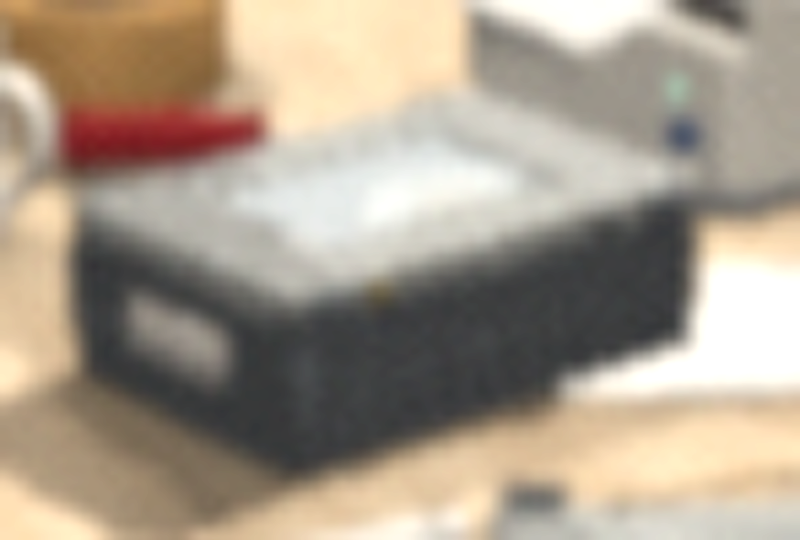

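View pics/z_s3.png

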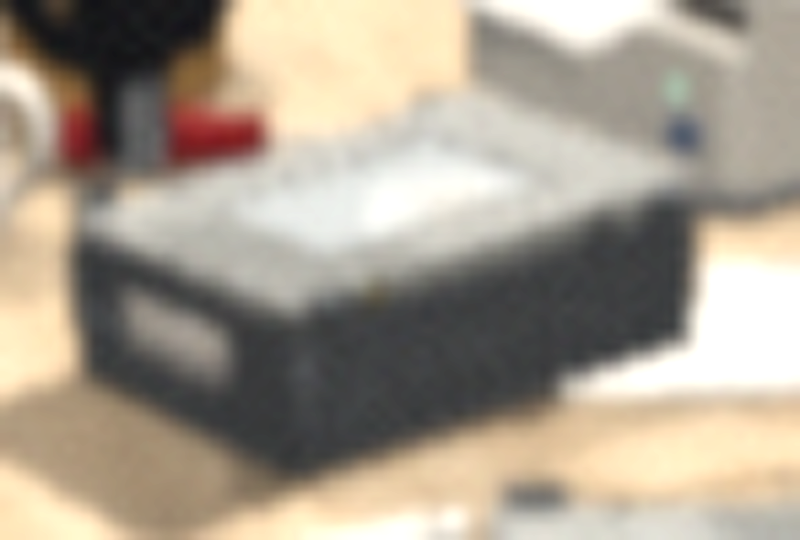

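View pics/z_s5.png

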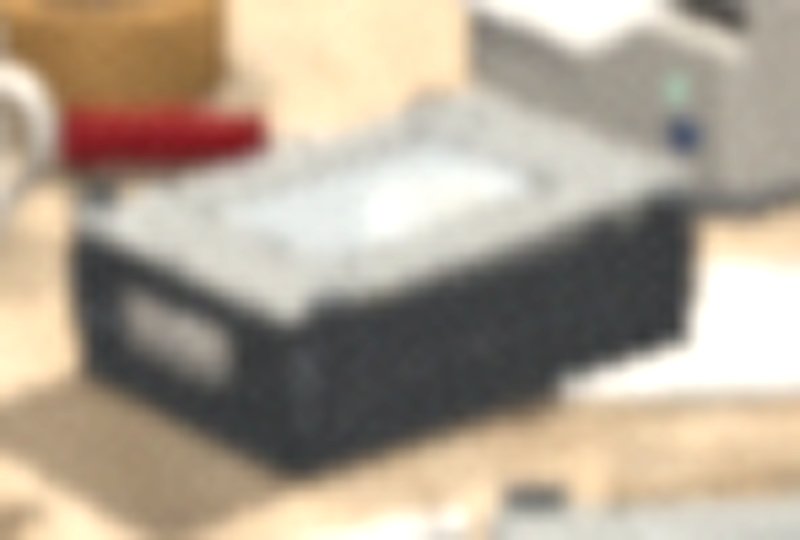

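Picture: after press 1, only the left-hand catch (90,190) stands above the rim. After press 2, the front catch (320,300) does too, and the far end is still up. On to corners 3 and 4.

```bash
python3 - <<'E'
from press import *
from bench import camera
press(3)
ctrl.line_to(pt(-.02,.0,.2),v=.2)
cv2.imwrite("pics/raw_s6.png",camera("side")[:,:,::-1])
i=cv2.imread("pics/raw_s6.png")[158:208,208:282]
cv2.imwrite("pics/z_s6.png",np.clip(cv2.resize(i,(800,540),interpolation=cv2.INTER_CUBIC)*1.4,0,255).astype('uint8'))
E
```

```text
corner 3 t14.02 xyerr [-0.1  0.4  0.6] f0 -0.9
100.4 1.9
t14.60 cmd100.0 tip75.0 F0.4 | t14.85 cmd99.0 tip74.2 F2.3 | t15.10 cmd98.0 tip73.2 F3.2 | t15.35 cmd97.0 tip72.3 F5.6 | t15.60 cmd96.0 tip71.5 F5.9 | t15.85 cmd95.0 tip69.5 F0.4 | t16.10 cmd94.0 tip68.5 F-0.0 | t16.35 cmd93.0 tip67.8 F0.5 | t16.60 cmd92.0 tip66.9 F0.9 | t16.85 cmd91.0 tip66.4 F4.4 | t17.10 cmd90.0 tip66.2 F10.6 | t17.35 cmd89.0 tip66.0 F16.6 | home
peak 16.632126384286423 t 17.7333
```

View pics/z_s6.png

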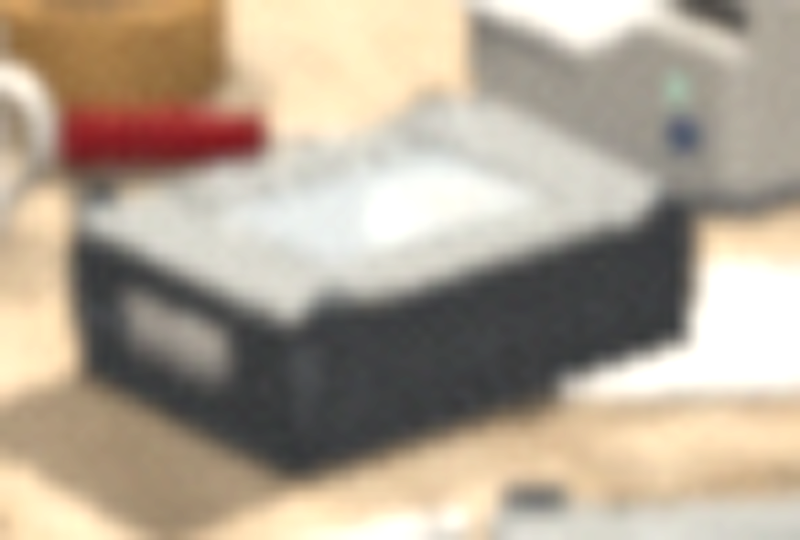

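Corner 3's catch now shows at about (665,190), and the far-left corner is still up. Now corner 4.

```bash
python3 - <<'E'
from press import *
from bench import camera
press(4)
ctrl.line_to(pt(-.02,.0,.25),v=.2); ctrl.hold(.3)
cv2.imwrite("pics/raw_s7.png",camera("side")[:,:,::-1])
i=cv2.imread("pics/raw_s7.png")[158:208,208:282]
cv2.imwrite("pics/z_s7.png",np.clip(cv2.resize(i,(800,540),interpolation=cv2.INTER_CUBIC)*1.4,0,255).astype('uint8'))
E
```

```text
corner 4 t20.17 xyerr [ 0.  -0.3  0.5] f0 -0.7
100.3 0.6
t20.75 cmd100.0 tip75.0 F1.1 | t21.00 cmd99.0 tip74.0 F0.2 | t21.25 cmd98.0 tip72.9 F1.0 | t21.50 cmd97.0 tip71.9 F-0.0 | t21.75 cmd96.0 tip71.0 F1.2 | t22.00 cmd95.0 tip70.1 F2.0 | t22.25 cmd94.0 tip68.8 F1.6 | t22.50 cmd93.0 tip67.8 F0.6 | t22.75 cmd92.0 tip66.9 F0.5 | t23.00 cmd91.0 tip66.2 F3.1 | t23.25 cmd90.0 tip66.1 F9.9 | t23.50 cmd89.0 tip66.0 F16.0 | home
peak 16.013219237159486 t 23.8833
```

View pics/z_s7.png

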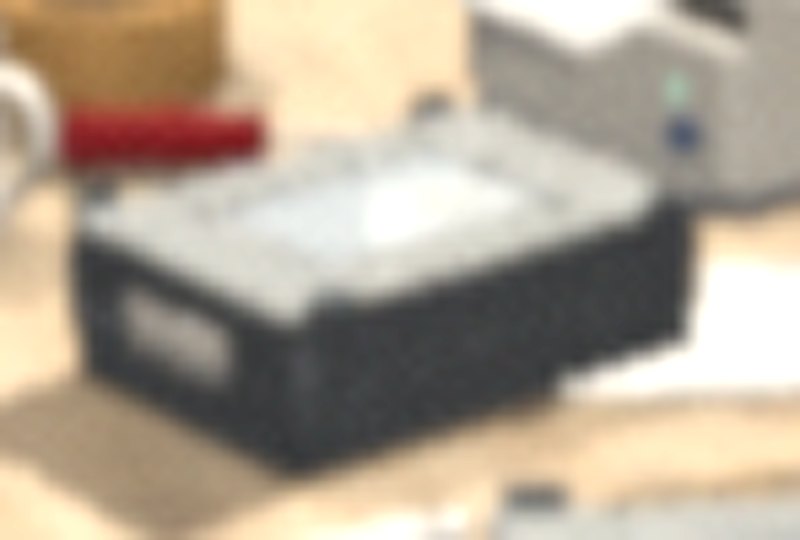

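All four catches now stand above the rim, at about (95,190), (430,105), (330,300) and (670,190). Handing in.

```bash
python3 - <<'E'
from bench import job,telemetry
print(telemetry.state()["clock"],telemetry.state()["force"]); job.job_done()
E
```

```text
25.2833 [-0.40857335 -0.36218288  0.11912004]
the job is handed in; nothing more can be done
```

I closed the left-hand box: the lid is pressed home at all four corners, and the job was handed in at about 25 s of the 51 s. I found the loose lid by its rim fitting the 74 mm height in both camera views with no catches showing above it. I then pressed corners 1, 2, 3 and 4 one at a time with shut fingertips.

- **Corners home:** each press stopped firmly with the fingertips at 65.8–66.2 mm, under 16–26 N. The side pictures show one more catch standing above the rim after each press, and all four at the end. Nothing was touching the robot at hand-in (force under 1 N).
- **Weak snap signal:** the snap force never read the stated 8–13 N. It peaked at about 5–6 N on corners 1 and 3 and only about 2 N on corners 2 and 4. I sampled only after each 1 mm step, so the peaks may have fallen between readings. For corners 2 and 4 I relied on the stop height and the pictures instead.
- **Not measured:** I did not measure how well the lid is centred after closing, or check the bystanders separately. The arm stayed over the box at the presses and well above everything else on the way there.

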